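# Touch the drill bit off on the work with the feed lever

## Robot

A 6-joint arm with a two-finger parallel gripper is mounted at the origin on the work surface. World frame = base frame: x ahead of the robot, y to its left, z up, the work surface at z = 0. Lengths are in m, angles in rad, forces in N, time in s.
With the tool pointing down it reaches from about 0.275 to 0.875 m from the base axis. Payload 12.5 kg.
Tool frame: the origin (TCP) lies on the centre line of the jaws, within the pads' length; the fingertips stand r.finger_overhang ahead of it and the grasp point (between the pads) lies 3 mm ahead of it (r.finger_overhang is the distance from the TCP to the fingertips, in m); z points along the fingers, y is the line along which they close (so a half turn about z gives the same grasp; the last joint's range is limited). The gripper opens to 85 mm and grips with 20 to 120 N. Pads are 22 mm wide; open, the fingers measure 114 mm over their backs; the gripper's body (76 mm by 85 mm) begins 54 mm behind the grasp point. The pads swing forward as they close: fully open they stand 13 mm farther back than shut.
Start: joints at [1.113, 0.351, 1.652, -0, 1.139, -0.085], TCP at [0.2, 0.512, 0.253] pointing down, gripper open.
Joint ranges: [-2.75, 2.75], [-0.79, 2.1], [0.01, 2.65], [-1.57, 4.71], [0.07, 3.14], [-2.87, 2.87]. Speed limits (rad/s): [2.22, 2.22, 2.79, 3.14, 3.14, 3.14].

## Interface

Orientations are given as a unit quaternion [x, y, z, w].
In Python, from cell import r, optics gives the robot as it stands. The module is installed in compiled form; this text tells all that it offers. Calls block until the motion is done:
- r.move_to(position, orientation): joint-space move of the TCP to a pose.
- r.move_linear(position, rot=None, vel=0.15): straight line of the TCP; rot=None keeps the orientation; vel is the mean speed in m/s.
- r.set_joints(angles): joint-space move.
- r.set_gripper(opening, squeeze=None): opening from 0.0 (shut) to 1.0 (fully open); squeeze is the grip in N (None keeps the last); returns when the fingers have stopped.
- r.sleep(seconds).
- r.inverse_kinematics(position, orientation): joint angles nearest the present ones, or None.
- optics.get_image(name): name is "scene" or "top" or "wrist"; returns a dict with "pixels" (420x560x3 uint8, red, green, blue), "depth" (420x560 float32, m along the optical axis (not along the pixel's ray), 0 where there is no reading), "fx", "fy", "cx", "cy" (pixels), "D" ([k1, k2, p1, p2, k3] as OpenCV has them; the pictures are not rectified), "camera_from_world" (4x4, takes a point from world to camera coordinates); the wrist camera has in their place "mount" (4x4, takes a point from camera to tool coordinates, whose origin is the TCP and whose axes are the flange's). Camera axes: x right, y down, z forward; pixel columns grow to the right and rows downward; lengths in m; the calibration is good to about 2 mm. A picture is of the moment at which its call begins: read the wrist's pose just before it.
A pose or a line that the arm cannot do raises r.PlanningError and nothing moves.
- r.hand_in(): hands the job in; it is judged then, once.
Readings, each from a call of its own:
- r.current_t(): time.
- r.current_q(): joint angles.
- r.current_qvel(): joint speeds.
- r.current_effort(): joint torques, N m.
- r.current_tool_pos(): TCP position.
- r.current_ee_rot(): TCP orientation.
- r.current_contact_force(): force on the tool from outside, world axes, zero at the start.
- r.current_torque(): the same for the moment, N m.
- r.current_opening(): opening from 0.0 (shut) to 1.0 (fully open).
- r.current_finger_force(): force on a finger pad.
Only numpy, scipy, OpenCV 4.12 (cv2) and the standard library are available. Lean on these libraries where they do the work, as an engineer would, in place of code of your own. Each camera call takes 0.05 s, during which the arm holds its last target. There are 200 camera calls.

## Task

The bench drill is switched off. Push its red-knobbed feed lever down with a fingertip, without gripping it, until the point of the drill bit rests gently on the workpiece in the vice, and finish while holding it there so that the depth stop can be set. Work by the lever alone: keep off the chuck, the bit, the vice and the workpiece, and leave the loose things on the mat where they lie.

Things in the scene. Friction and masses are not known exactly. Their poses are not given: they have to be found in the camera images.
- machine: Fixed base of an olive-green bench drill: casting 245 x 145 x 35 mm with a 36 mm steel column, 370 mm high, at its rear and a vice bolted on (jaw tops 78 mm above the mat). Origin: centre of the base's underside. x points from the front (operator's side, where the knob sticks out) to the column, z up, y to the operator's left. Its -y side, with the lever, faces roughly towards the robot.
- head: Head of the drill, olive green with a mustard cover: from 107 mm in front of the machine's origin to 90 mm behind it, 96 mm wide, underside about 200 mm and top about 330 mm above the mat. Clamped to the column at a height that differs by up to 12 mm. Axes as the machine's, origin on the machine's z axis 0 to 12 mm above the mat.
- hub (a point): Centre of the feed lever's hub, a steel boss 34 mm across on the robot's side of the head, about 225 to 237 mm above the mat. The lever turns about the line through this point along the machine's y axis, 75 mm from the head's middle plane, in a plane 27 mm clear of the head's side.
- knob (a point): Centre of the red ball knob, 28 mm across, at the end of the feed lever (a 10 mm steel rod), 155 mm from hub. At rest the lever points forward (the machine's -x) and up, 0.70 rad above level. All of the lever lies in the upright plane through hub along the machine's x and z.
- feed (a joint): Feed lever's angle, rad: 0 at rest (upper stop), grows as the knob is pushed down, lower stop 1.45. Each rad lowers the bit 18 mm. A return spring lifts it whenever it is let go: pushing the knob straight down takes about 4 N at first, 4 to 6 N farther on. Once the bit stands on the work, each further newton at the knob puts about 9 N on the bit and the knob still yields a little.
- lever: The feed lever's arm and red knob (the part to push). Origin on the hub's axis at hub.
- quill: The moving quill, drill chuck (37 mm across) and 6 mm drill bit, which go straight down when the feed lever is pushed down. Origin at the bit's point.
- bit_tip (a point): Point of the drill bit (on the spindle's axis, 50 mm in front of the machine's origin). At rest it is 9 to 21 mm above the workpiece.
- work: The workpiece, a loose aluminium block 25 x 60 x 30 mm (its x, y, z) sitting between the vice's jaws with its upper 7 mm above them. Origin: centre of its underside.
- work_top (a point): Centre of the workpiece's top face, a small dark punch mark right under the bit, 85 mm above the mat.
- spare_block: Loose finished aluminium block, 25 x 60 x 30 mm high, two dark holes on top, on the mat in front of the drill. Origin: centre of its underside. Not part of the job.
- chuck_key: Loose steel T-shaped chuck key, 76 mm long, 92 mm over its cross bar, 16 mm high, lying on the mat in front of the drill. Origin: underside, mid length. Not part of the job.
- goggles: Loose safety spectacles with clear lenses and blue temples, 140 x 140 x 46 mm high, lying on the mat in front of the drill. Origin: underside, at the nose. Not part of the job.
- tape: Loose roll of beige masking tape lying flat, 100 mm across, 25 mm high, on the mat behind the drill's column. Origin: centre of its underside. Not part of the job.

How it is judged:
At the end, for the whole second after the job is handed in: The fingers hold the feed lever down (over 1 N on it), the drill bit stands still with its point on the workpiece, pressing with 1.5 to 60 N within 4 mm of the punch mark, and the workpiece sits in the vice within 5 mm of where it was (contact force between quill and work between 1.5 and 60 N and contact force between the fingers and lever above 1 N and linear speed of quill below 0.005 m/s and horizontal distance between bit_tip and work_top below 0.004 m and distance of work from where it was at the start of the episode below 0.005 m); the arm keeps its last pose, push and grip.
It fails at once if the bit is rammed into the work (over 80 N) (contact force between quill and work above 80 N).
It fails at once if the lever is gripped or forced (over 30 N from the fingers) (contact force between the fingers and lever above 30 N).
It fails at once if the robot itself touches the chuck, bit or workpiece, or bears on the vice, column or base (contact force between any of the fingers, the arm and quill above 1 N or contact force between any of the fingers, the arm and machine above 3 N or contact force between any of the fingers, the arm and work above 1 N).
It fails at once if the workpiece is shifted or lifted in the vice (distance of work from where it was at the start of the episode above 0.005 m).
It fails at once if a loose thing on the mat is moved or picked up (over 20 mm) (distance of any of spare_block, chuck_key, goggles, tape from where it was at the start of the episode above 0.02 m).
It also fails if it takes over 40 s, if anything falls off the work surface, if the arm or the gripper's body presses on something with over 40 N, if the wrist force passes 120 N, or if a joint passes its speed limit or range.

## Working session

There is one attempt and no reset: what is moved stays moved. The work goes in short steps, each a Python script; the robot and the scene stay as the last script left them, time stands still between calls to the robot, and variables do not carry over. Pictures are saved under pics/ and viewed, at most 10 in all, crops included, and the job is handed in when it is done.

```bash
mkdir -p pics; cat > h.py <<'E'
from cell import r, optics
import numpy as np, cv2
def grab(n):
    im=optics.get_image(n); return im
def K(im): return np.array([[im['fx'],0,im['cx']],[0,im['fy'],im['cy']],[0,0,1.]])
def ray(im,u,v):
    T=np.linalg.inv(im['camera_from_world']); p=cv2.undistortPoints(np.array([[[u,v]]],float),K(im),np.array(im['D'],float))[0,0]
    return T[:3,3],T[:3,:3]@np.array([p[0],p[1],1.])
def pt(im,u,v,d): o,w=ray(im,u,v); return o+w*d
def proj(im,P):
    T=np.array(im['camera_from_world']);rv=cv2.Rodrigues(T[:3,:3])[0]
    return cv2.projectPoints(np.array(P,float).reshape(-1,1,3),rv,T[:3,3],K(im),np.array(im['D'],float))[0][:,0]
def redmask(im):
    h=cv2.cvtColor(im['pixels'],cv2.COLOR_RGB2HSV)
    return (((h[...,0]<6)|(h[...,0]>174))&(h[...,1]>150)&(h[...,2]>60)).astype(np.uint8)
def blobs(m,a=15):
    n,l,s,c=cv2.connectedComponentsWithStats(m); return [(s[i].tolist(),c[i].round(1).tolist(),i) for i in range(1,n) if s[i][4]>a],l
E
python3 - <<'E'
from h import *
for n in('scene','top'):
    im=grab(n); cv2.imwrite(f'pics/{n}0.png',im['pixels'][...,::-1])
    b,l=blobs(redmask(im))
    print(n,np.linalg.inv(im['camera_from_world']).round(3).tolist())
    for s,c,i in b:
        d=np.median(im['depth'][(l==i)&(im['depth']>0)]); print(s,c,d,pt(im,*c,d+.005))
print(r.finger_overhang,r.current_t(),r.current_ee_rot(),r.current_contact_force())
E
```

```text
scene [[-0.883, 0.376, -0.281, 0.938], [0.469, 0.715, -0.519, 0.638], [0.006, -0.59, -0.808, 1.149], [0.0, 0.0, 0.0, 1.0]]
[143, 132, 37, 30, 601] [161.8, 146.6] 1.558225 [ 0.75887985 -0.51451133  0.01519803]
[277, 156, 13, 12, 123] [283.0, 161.5] 1.097361 [ 0.56622686 -0.01170317  0.32984402]
top [[0.009, -0.981, 0.195, 0.422], [-1.0, -0.011, -0.01, 0.052], [0.012, -0.195, -0.981, 1.237], [0.0, 0.0, 0.0, 1.0]]
[430, 168, 40, 32, 825] [448.7, 184.2] 1.2665963 [ 0.75634764 -0.51924193  0.01303101]
[291, 223, 14, 10, 104] [297.4, 227.2] 0.9125706 [ 0.56405295 -0.01366694  0.33045508]
0.022 0.1 [ 1.85315675e-01  9.82678907e-01 -4.99087212e-04 -1.29654809e-04] [-0.29800064 -0.76122072 -0.45118049]
```

View pics/scene0.png

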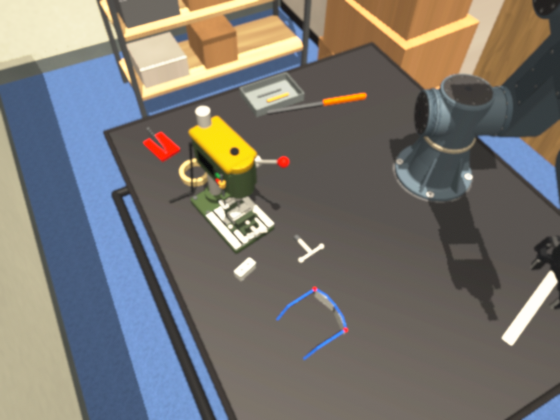

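View pics/top0.png

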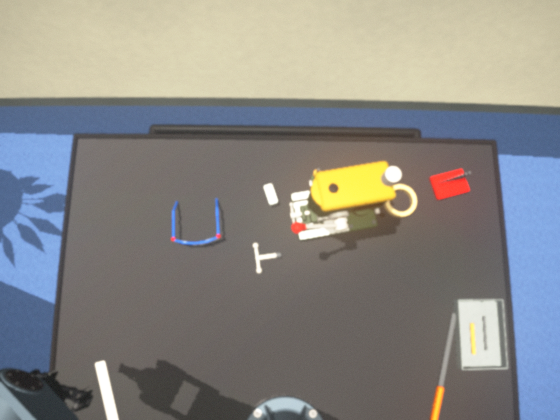

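The scene view shows the drill with the red knob at (283,161) and its front facing +y. The top view shows the knob at (297,227), the mustard cover around (355,187), and the column cap at (393,174). The loose things lie in front of the drill at lower left, and the tape is behind it. Next I triangulate the knob and get the machine's yaw from the cover.

```bash
cat >> h.py <<'E'
def tri(a,b):
    (o1,d1),(o2,d2)=[(o,d/np.linalg.norm(d)) for o,d in (a,b)]
    s=np.linalg.lstsq(np.c_[d1,-d2],o2-o1,rcond=None)[0]; p,q=o1+s[0]*d1,o2+s[1]*d2
    return (p+q)/2,np.linalg.norm(p-q)
def knobc(im,near=None):
    b,l=blobs(redmask(im)); b=[x for x in b if 60<x[0][4]<400]
    k=min(b,key=lambda x:np.hypot(*(np.array(x[1])-near)))
    c,R=cv2.minEnclosingCircle(np.argwhere(l==k[2])[:,::-1].astype(np.float32)); return k[1],c,R
E
python3 - <<'E'
from h import *
S,T=grab('scene'),grab('top')
a,b=knobc(S,(283,161)),knobc(T,(297,227)); print(a,b)
print('knob',tri(ray(S,*a[0]),ray(T,*b[0])),tri(ray(S,*a[1]),ray(T,*b[1])))
def cloud(im):
    v,u=np.mgrid[:420,:560]; uv=np.stack([u,v],-1).reshape(-1,1,2).astype(float)
    p=cv2.undistortPoints(uv,K(im),np.array(im['D'],float))[:,0]; W=np.linalg.inv(im['camera_from_world'])
    return ((np.c_[p,np.ones(len(p))]*im['depth'].reshape(-1,1))@W[:3,:3].T+W[:3,3]).reshape(420,560,3)
for n,im in(('scene',S),('top',T)):
    h=cv2.cvtColor(im['pixels'],cv2.COLOR_RGB2HSV); m=((h[...,0]>18)&(h[...,0]<30)&(h[...,1]>180)&(h[...,2]>120)).astype(np.uint8)
    C=cloud(im); bl,l=blobs(m,500)
    for s,c,i in bl:
        P=C[(l==i)&(im['depth']>0)]; zt=np.percentile(P[:,2],90); print(n,s,'z',np.percentile(P[:,2],[5,50,95]).round(4))
        Q=P[abs(P[:,2]-zt)<.012]; rc=cv2.minAreaRect((Q[:,:2]*1000).astype(np.float32)); print('rect',rc)
        ev=np.linalg.eigh(np.cov(Q[:,:2].T))[1][:,1]; print('pca',ev,Q.mean(0))
    # column cap: z in .36-.385 ; lever rod: points near knob plane
    col=C[(C[...,2]>.35)&(C[...,2]<.38)&(C[...,0]>.5)&(C[...,1]<-.05)&(C[...,1]>-.4)&(im['depth']>0)]
    print('col',len(col),col.mean(0) if len(col) else '',np.ptp(col,0) if len(col) else '')
E
```

```text
([283.1, 161.5], (283.0, 161.5), 6.18475866317749) ([297.2, 227.2], (297.6153869628906, 227.0), 6.690637111663818)
knob (array([ 0.56469123, -0.01355983,  0.32719406]), np.float64(0.00034411313114784644)) (array([ 0.56494925, -0.01430327,  0.32674878]), np.float64(0.00037857805072126965))
scene [189, 116, 68, 58, 2068] z [0.3163 0.3269 0.3302]
rect ((668.4916381835938, -138.688232421875), (95.27099609375, 196.55459594726562), 11.663723945617676)
pca [-0.21701639  0.97616796] [ 0.67014777 -0.13188062  0.3266678 ]
col 191 [ 0.68564472 -0.219374    0.36574677] [0.03523026 0.04004185 0.02424037]
col 222 [ 0.67921202 -0.22427995  0.3676833 ] [0.03524401 0.03302239 0.02320714]
```

```bash
cat >> h.py <<'E'
from scipy.spatial.transform import Rotation as Ro
mx=np.array([.21,-.978,0]); mx/=np.linalg.norm(mx); my=np.array([-mx[1],mx[0],0])
KN=np.array([.565,-.014,.327]); HUB=KN+.155*np.cos(.7)*mx-np.array([0,0,.155*np.sin(.7)])
def knob(th): a=.7-th; return HUB+.155*(-np.cos(a)*mx+np.array([0,0,np.sin(a)]))
def quat(yax): return Ro.from_matrix(np.c_[np.cross(yax,[0,0,-1.]),yax,[0,0,-1.]]).as_quat()
def force(n=5):
    f=[]
    for _ in range(n): f.append(r.current_contact_force()); r.sleep(.01)
    return np.mean(f,0)
E
python3 - <<'E'
from h import *
q0=np.array(r.current_q())
best=None
for y in(mx,-mx,my,-my):
    js=[r.inverse_kinematics(knob(t)+[0,0,.036+e],quat(y)) for t,e in((0,.06),(0,0),(.6,0),(1.2,0))]
    print(y.round(2),[None if j is None else np.round(j,2).tolist() for j in js])
    if all(j is not None for j in js):
        c=abs(np.array(js[0])-q0).max(); best=min(best or (9,None),(c,tuple(y)))
y=np.array(best[1]); print(best)
r.set_gripper(0.0,20)
r.move_to(knob(0)+[0,0,.036+.06],quat(y)); np.save('q.npy',quat(y))
r.sleep(.3); print(r.current_t(),r.current_tool_pos(),force(10),force(10))
im=grab('scene'); c=im['pixels'][60:270,180:460]; cv2.imwrite('pics/s1.png',cv2.resize(c,None,fx=2.5,fy=2.5)[...,::-1])
w=grab('wrist'); cv2.imwrite('pics/w1.png',w['pixels'][...,::-1])
E
```

```text
[ 0.21 -0.98  0.  ] [[-0.11, 0.27, 1.36, -0.0, 1.52, 1.25], [-0.11, 0.29, 1.46, -0.0, 1.39, 1.25], [-0.05, 0.34, 1.6, -0.0, 1.2, 1.31], [-0.08, 0.45, 1.68, -0.0, 1.01, 1.28]]
[-0.21  0.98 -0.  ] [[-0.11, 0.27, 1.36, -0.0, 1.52, -1.89], [-0.11, 0.29, 1.46, -0.0, 1.39, -1.89], [-0.05, 0.34, 1.6, -0.0, 1.2, -1.83], [-0.08, 0.45, 1.68, -0.0, 1.01, -1.86]]
[0.98 0.21 0.  ] [[-0.11, 0.27, 1.36, -0.0, 1.52, -0.32], [-0.11, 0.29, 1.46, -0.0, 1.39, -0.32], [-0.05, 0.34, 1.6, -0.0, 1.2, -0.26], [-0.08, 0.45, 1.68, -0.0, 1.01, -0.29]]
[-0.98 -0.21 -0.  ] [[-0.11, 0.27, 1.36, -0.0, 1.52, 2.82], [-0.11, 0.29, 1.46, -0.0, 1.39, 2.82], None, [-0.08, 0.45, 1.68, -0.0, 1.01, 2.85]]
(np.float64(1.220558943011154), (np.float64(0.9777145490214458), np.float64(0.20993870684509572), np.float64(0.0)))
3.625 [ 0.5649988 -0.0137431  0.4229642] [ 0.23876259  0.09524516 -0.02529993] [-0.02409544 -0.33469147 -0.01627445]
```

View pics/s1.png

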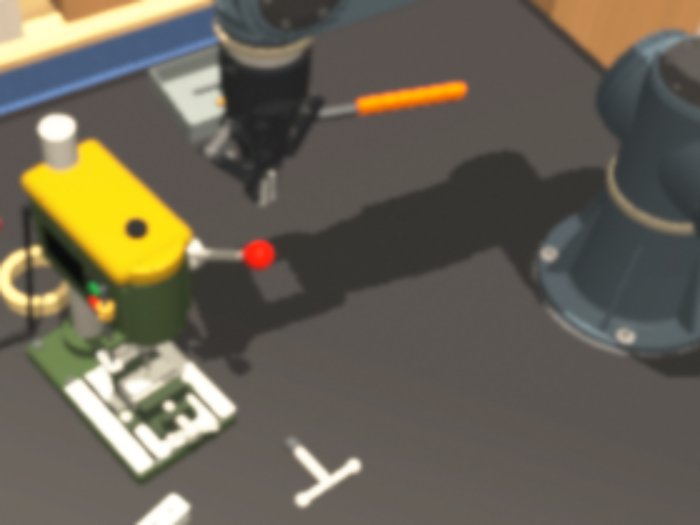

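View pics/w1.png

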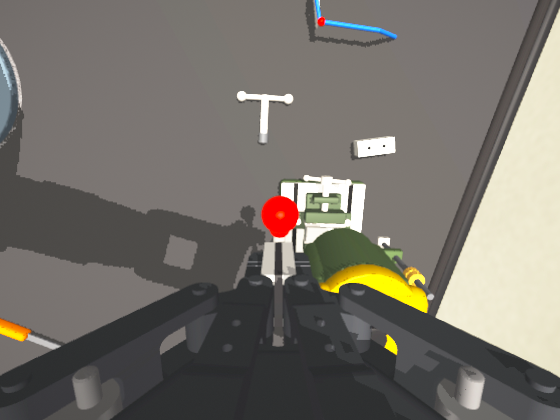

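The scene crop shows the shut fingers about 60 mm above the red knob, at crop (259,254). The wrist view has the knob at (280,215), in line with the finger seam at u≈279. I refine the knob position with the wrist ray, then touch down.

```bash
python3 - <<'E'
from h import *
p,q=np.array(r.current_tool_pos()),r.current_ee_rot()
w=grab('wrist'); T=np.eye(4);T[:3,:3]=Ro.from_quat(q).as_matrix();T[:3,3]=p
w['camera_from_world']=np.linalg.inv(T@np.array(w['mount']))
c=knobc(w,(280,215)) if 0 else None
b,l=blobs(redmask(w),300); k=min(b,key=lambda x:abs(x[1][0]-280)); 
cc=np.array([k[0][0]+k[0][2]/2,0]); m=np.argwhere(l==k[2]); R=k[0][2]/2; cc[1]=k[0][1]+R
print(k,cc,'pred',proj(w,KN)); o,d=ray(w,*cc); P=o+d*((.327-o[2])/d[2]); print('wrist knob',P)
off=(P-KN); print('along,lat',off@mx,off@my)
qn=np.load('q.npy'); new=KN+np.clip(off,-.006,.006)*[1,1,0]; np.save('kn.npy',new)
r.move_linear(new+[0,0,.050],qn,vel=.1); r.sleep(.1); f0=force(10); print('f0',f0)
z=.050
while z>.020:
    z-=.001; r.move_linear(new+[0,0,z],qn,vel=.03); f=force(4)-f0
    if f[2]>1.5: break
print('touch',z,f,r.current_tool_pos(),r.current_t()); np.save('f0.npy',f0)
E
```

```text
([261, 195, 38, 42, 1135], [279.4, 215.3], 2) [280. 214.] pred [[279.65668927 217.58947898]]
wrist knob [ 0.56466876 -0.01126548  0.327     ]
along,lat -0.0027431194569125013 0.0002502203421955698
f0 [0.02004117 0.13615754 0.14838674]
touch 0.03399999999999999 [-1.42577387  0.87874393  4.98462595] [ 0.56475636 -0.0112225   0.36147354] 9.2667
```

```bash
cat > push.py <<'E'
from h import *
import h,json
new=np.load('kn.npy'); h.HUB=HUB+new-KN; qn=np.load('q.npy'); f0=np.load('f0.npy')
def go(th,v=.06): r.move_linear(knob(th)+[0,0,.034],qn,vel=v)
def rd(n=4): return force(n)-f0
E
python3 - <<'E'
from push import *
for th in(.1,.2,.3,.4): go(th); print(th,rd().round(2),round(r.current_t(),2))
th=.4; base=[]
while th<.9 and r.current_t()<30:
    th+=.01; go(th,.03); f=rd(3)[2]; print(round(th,3),round(f,2),round(r.current_t(),2),end=' | ')
    if f>12: th-=.006; go(th); print('too hard',rd()); break
    if len(base)>=4 and f>np.mean(base[-5:])+1.2: break
    base.append(f)
print('stop',th,rd(10),r.current_tool_pos(),r.current_t())
im=grab('scene'); cv2.imwrite('pics/s2.png',cv2.resize(im['pixels'][100:270,170:370],None,fx=3.5,fy=3.5,interpolation=cv2.INTER_CUBIC)[...,::-1]); json.dump([th,base],open('st.json','w'))
E
```

```text
0.1 [-1.95  4.24  7.48] 9.71
0.2 [-0.66  3.47  5.74] 10.15
0.3 [0.08 3.37 5.24] 10.59
0.4 [-0.09  2.1   4.29] 11.03
0.41 4.94 11.31 | 0.42 4.81 11.58 | 0.43 4.58 11.86 | 0.44 3.96 12.13 | 0.45 4.13 12.41 | 0.46 4.67 12.68 | 0.47 4.15 12.96 | 0.48 5.11 13.23 | 0.49 4.26 13.51 | 0.5 4.37 13.78 | 0.51 4.49 14.06 | 0.52 4.49 14.33 | 0.53 4.24 14.61 | 0.54 3.93 14.88 | 0.55 3.54 15.16 | 0.56 4.1 15.43 | 0.57 5.23 15.71 | 0.58 5.01 15.98 | 0.59 5.18 16.26 | 0.6 5.95 16.53 | stop 0.6000000000000002 [-0.87769185  4.0023444   5.78655993] [0.55715427 0.02372281 0.27680181] 16.6167
```

View pics/s2.png

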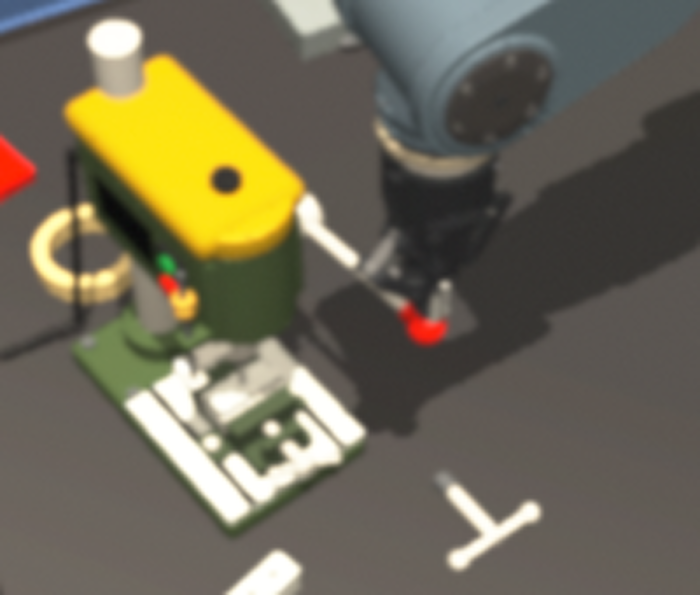

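The crop shows the lever almost level, with the fingertip standing on the knob at (425,328) and nothing else touched. The force started rising at about 0.565 rad, which fits the 10 mm gap. I take a few small steps with longer averaging to confirm the bit is on the work.

```bash
python3 - <<'E'
from push import *
print(rd(25).round(2))
for th in(.61,.62,.63):
    go(th,.02); f=rd(25); print(th,f.round(2),round(r.current_t(),2))
    if f[2]>7.2: break
E
```

```text
[-0.53  3.89  5.7 ]
0.61 [-0.78  4.8   6.36] 17.33
0.62 [-1.09  5.3   7.25] 17.79
```

```bash
python3 - <<'E'
from push import *
r.sleep(.5); print(rd(25).round(2), r.current_t())
T=grab('top'); S=grab('scene')
print(knobc(S,proj(S,knob(.62))[0])[0],proj(S,knob(.62)))
print(r.hand_in())
E
```

```text
[-1.06  5.26  7.01] 18.5
[290.3, 194.0] [[292.11116166 193.51052423]]
the job is handed in; nothing more can be done
None
```

I pushed the feed lever down with the shut fingertips to about 0.62 rad and handed the job in at about 18.5 s, still holding it there. The vertical push was steady at about 7 N, which I estimate puts 25 N on the bit. I inferred that the bit is on the work from the force rising after about 0.565 rad, since no picture showed the bit's point, and the hand-in returned no verdict.

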